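Unlatch the specimen carrier and move its tube rack to the spill tray

TASK

Flip the toggle latch on the front of the blue-lidded specimen carrier open and swing the lid right back so that it stays open by itself. Then lift the red tube rack out, keeping it upright, and set it down gently, flat inside the steel spill tray; leave everything else where it is and the lid open.

Things in the scene. Friction and masses are not known exactly. Their poses are not given: they have to be found in the camera images.
- carrier: Insulated specimen carrier, fixed to the bench: white box body 170 mm deep (x) by 240 mm wide (y), rim 105 mm above the bench, walls 14 mm thick, inner floor 30 mm above the bench, with a blue hinged lid 75 mm deep on top (180 mm high closed). Origin at the centre of its underside, on the bench; z up; its latch face is at x = -85 mm and looks along its -x, roughly towards the robot.
- lid (a joint): Angle of the carrier's lid about its rear top edge (rad): 0 shut, grows as the front rises, 2.0 at its stop, standing back past upright. The lid weighs about 0.55 kg and is damped; let go, it falls shut from below about 0.9 rad and falls slowly back to its stop from above about 1.3 rad.
- lid_hinge (a point): Middle of the lid's hinge axis: on the rear edge of the carrier, 85 mm behind the carrier's centre, 105 mm above the bench. The axis runs along the carrier's y.
- lip_left (a point): Lower front edge of the lid's finger lip, 80 mm to the carrier's +y side of its centre, 188 mm from the hinge axis; moves and turns with the lid. The lip is a ledge 10 mm thick that juts 18 mm out over the latch face along the lid's lower edge, underside 105 mm above the bench when shut; it runs from 45 to 120 mm either side of the centre, with a gap in the middle for the latch.
- lip_right (a point): The same edge, 80 mm to the carrier's -y side of its centre.
- latch (a joint): Angle of the toggle latch's lever (rad): 0 closed (lever upright in front of the lid), grows as its top is pulled out and down, 2.6 at its stop (hanging down). It resists with 5 to 6 N at the finger bar, passes dead centre at about 0.4 rad, then springs open by itself and its wire bail drops clear of the catch. Closed, it holds the lid shut. Open, it stays at its stop relative to the lid.
- latch_bar (a point): Centre of the red finger bar at the free end of the steel latch lever: 8 mm thick, 40 mm long along the carrier's y. Closed, it stands 40 mm in front of the latch face, 177 mm above the bench. Behind it the lid has a finger scoop 90 mm wide, 12 mm deep, open at the top: 48 mm clear from bar to lid. The lever slopes down and back from the bar, to 21 mm from the latch face 26 mm lower.
- latch_pivot (a point): Middle of the lever's pivot pin, on the lid, 16 mm in front of the latch face, 117 mm above the bench when the lid is shut; the finger bar swings about it (along the carrier's y) at a radius of 65 mm. With the latch open the lever juts about 55 mm past the plane of the lid's lower edge, also when the lid is raised.
- sample_rack: Red tube rack with eight capped tubes, about 0.3 kg, standing inside the carrier: 110 mm long (x) by 64 mm wide (y), block 50 mm high, tube caps up to 72 mm. A straight handle bar runs along its x above the middle: 12 mm thick (y), 80 mm long, from 92 to 112 mm above the underside. Origin at the centre of its underside; z up.
- tray: Steel spill tray fixed to the bench: 200 mm (x) by 150 mm (y) outside, rim 16 mm high, walls and floor 4 mm thick. Origin at the centre of its underside, on the bench.
- cold_brick0: Pale blue cold brick, 125 (x) x 24 (y) x 60 mm (z), standing in the carrier along its -y end wall, bystander. Origin under its centre.
- cold_brick1: The same, along the +y end wall.
- tip_box: Blue box of white pipette tips, 85 x 122 x 72 mm, bystander. Origin under its centre.
- strip_rack: Yellow strip-tube rack, 75 x 130 x 26 mm, bystander. Origin under its centre.
- freezer_box: Green freezer box with a pale lid, 134 x 134 x 50 mm, bystander. Origin under its centre.
- buffer_bottle: Glass bottle with a blue cap, 64 mm across, 130 mm high, bystander. Origin under its centre.
- pipette: Grey pipette lying on the bench, 250 mm long, bystander. Origin under its middle.

How it is judged:
By the outcome, as a careful person would: the job done as asked, in the order asked, and still so for the second after the job is handed in, with the robot touching nothing.
It also fails if it takes over 72 s, if anything falls off the work surface, if the arm or the gripper's body presses on something with over 40 N, if the wrist force passes 120 N, or if a joint passes its speed limit or range.

ROBOT

A 6-joint arm with a two-finger parallel gripper is mounted at the origin on the work surface. World frame = base frame: x ahead of the robot, y to its left, z up, the work surface at z = 0. Lengths are in m, angles in rad, forces in N, time in s.
With the tool pointing down it reaches from about 0.35 to 0.775 m from the base axis. Payload 7.3 kg.
Tool frame: the origin (TCP) lies on the front face of the gripper's body, between the roots of the fingers; the fingertips stand 66 mm ahead of it and the grasp point (between the pads) lies 47 mm ahead of it; z points along the fingers, y is the direction in which the jaws open and shut (so a half turn about z gives the same grasp; the last joint's range is limited). The gripper opens to 92 mm and grips with 3 to 60 N. Pads are 19 mm wide; open, the fingers measure 130 mm over their backs; the gripper's body (75 mm by 190 mm) begins 47 mm behind the grasp point.
Start: joints at [1.138, 0.342, 1.524, -0, 1.275, -0.146], TCP at [0.148, 0.504, 0.292] pointing down, gripper open.
Joint ranges: [-2.53, 2.53], [-0.77, 2.02], [0.04, 2.7], [-1, 4.14], [0.28, 2.66], [-3.11, 3.11]. Speed limits (rad/s): [2.57, 2.57, 3.14, 3.14, 3.14, 3.14].

INTERFACE

Orientations are given as [roll, pitch, yaw] about the fixed x, y, z axes, in that order (R = Rz(yaw) Ry(pitch) Rx(roll)).
In Python, from rig import readout, vision, order gives the robot as it stands.
- The arm moves only by the shell command python3 -m pendant 'ROWS' [OPENING] [FORCE]. ROWS is JSON, a list that holds one entry, the list of rows, each a list of 4 numbers: the shift along the tool's x, y, z as a fraction of full scale, then the turn about the tool's z as a fraction of full scale. In form: [[[x, y, z, roll], ...]]. A call has exactly 5 rows; each row is the pose to reach, as a shift and turn from the pose commanded when the call began, along the tool's axes at that moment; what a row does not reach only later rows make up. Full scale, the value 1, is 0.5 m for a shift and 2 rad for a turn. A row lasts 1/10 s, in which the tool goes at most 50 mm and 8.59 degrees, less where a joint would pass 70% of its speed; a pose out of reach is approached as far as the arm can. A call with a number of a shift or a turn outside -1 to 1 is refused whole. A call with a gripper value outside its range is refused whole. OPENING is the opening in per cent of the stroke, from 0 (shut) to 100 (fully open), set as the call begins (- or left out, the last holds). The fingers move at their own pace and stop on an object; FORCE is the grip in N (left out, the last holds). Time passes only in rows, so rows that repeat a pose let the fingers close, or fill a call up. It gives the time, the measured TCP pose, the force and the opening at its end, in the units of the state.
- readout.read_state(): the state, without advancing time (a new reading comes with each control period).
- vision.capture(name): name is "scene" or "top" or "wrist"; returns a dict with "image" (420x560x3 uint8, red, green, blue), "vfov" (degrees; the focal length in pixels is half the picture's height over the tangent of half this angle, whatever the lens; pixels are square), "cx", "cy" (the principal point, pixels), "k1" (the pictures are not rectified: a ray, as slopes to the right and down, at radius r is drawn at 1 + k1 r^2 times it, then the intrinsics apply), "rvec" (rotation vector, rad) and "tvec" (3), from world to camera coordinates, as OpenCV has them; the wrist camera has in their place "T_tool_cam" (4x4, takes a point from camera to tool coordinates, whose origin is the TCP and whose axes are the flange's). Camera axes: x right, y down, z forward; pixel columns grow to the right and rows downward; lengths in m; the calibration is good to about 2 mm. A picture is of the moment at which its call begins: read the wrist's pose just before it. There is no depth.
- order.job_done(): hands the job in, once; it reports no verdict.
The state is a dict: "clock": time; "joint_positions": joint angles; "qd": joint speeds; "effort": joint torques, N m; "tool_pos": TCP position; "tool_rot": TCP orientation; "wrist_force": force on the tool from outside, world axes, zero at the start; "torque": the same for the moment, N m; "gripper_width": finger opening in m.
Only numpy, scipy, OpenCV 4.12 (cv2) and the standard library are available. Lean on these libraries where they do the work, as an engineer would, in place of code of your own. Each camera call takes 0.05 s, during which the arm holds its last target.

## Working session

There is one attempt and no reset: what is moved stays moved. The work goes in short steps, Python scripts to look and compute and a shell command to move; the robot and the scene stay as the last step left them, time stands still between calls to the robot, and variables do not carry over. Pictures are saved under pics/ and viewed, and the job is handed in when it is done.

```bash
ls -la; mkdir -p pics; python3 - <<'E'
from rig import readout, vision
import cv2
print(readout.read_state())
for n in ("scene","top","wrist"):
    c=vision.capture(n); cv2.imwrite(f"pics/{n}0.png",c["image"][:,:,::-1])
    print(n,{k:v for k,v in c.items() if k!="image"})
E
```

```text
total 12
drwxr-xr-x  3 agent agent 4096 Dec  6 06:51 .
drwxr-xr-x 23 root  root  4096 Dec  6 06:51 ..
drwxr-xr-x  2 agent agent 4096 Dec  6 06:51 pics
{'clock': 0.0, 'joint_positions': array([ 1.13803996e+00,  3.42711452e-01,  1.52501097e+00, -2.99803333e-05,
        1.27540813e+00, -1.45972905e-01]), 'qd': array([-0.00046018,  0.00041895,  0.00255404,  0.00163232,  0.00219054,
        0.00126087]), 'effort': array([-8.28740008e-05, -4.31245816e+01, -2.44216669e+01,  7.17364135e-02,
        5.59779222e-02, -1.17519794e-04]), 'tool_pos': array([0.14834696, 0.5032829 , 0.29155285]), 'tool_rot': array([-3.14006694e+00, -1.95331614e-04,  2.85481779e+00]), 'wrist_force': array([-0.90227576,  0.03274756,  0.0581931 ]), 'torque': array([ 0.02117078, -0.01454654,  0.00167666]), 'gripper_width': 0.09175004144755593}
scene {'vfov': 49.59624933417939, 'cx': 276.16826105384763, 'cy': 210.0526871268353, 'k1': -0.1340171719291246, 'rvec': array([ 1.37322871,  2.34576227, -0.78432274]), 'tvec': array([ 0.21440949, -0.26354827,  1.87999669])}
top {'vfov': 49.77093421069427, 'cx': 284.16398337836034, 'cy': 205.71261384190623, 'k1': -0.03868699301236396, 'rvec': array([ 2.18704087, -2.17746121,  0.07200507]), 'tvec': array([0.01740961, 0.48392474, 1.3215285 ])}
wrist {'vfov': 70.49177486341134, 'cx': 277.34946042223015, 'cy': 207.31166214004332, 'k1': -0.05346005604977166, 'T_tool_cam': array([[ 7.63811346e-04, -9.68595563e-01, -2.48640406e-01,
         6.50112490e-02],
       [ 9.99999628e-01,  8.39431531e-04, -1.98111783e-04,
         6.55996308e-04],
       [ 4.00606791e-04, -2.48640162e-01,  9.68595844e-01,
        -9.18569720e-02],
       [ 0.00000000e+00,  0.00000000e+00,  0.00000000e+00,
         1.00000000e+00]])}
```

View pics/scene0.png

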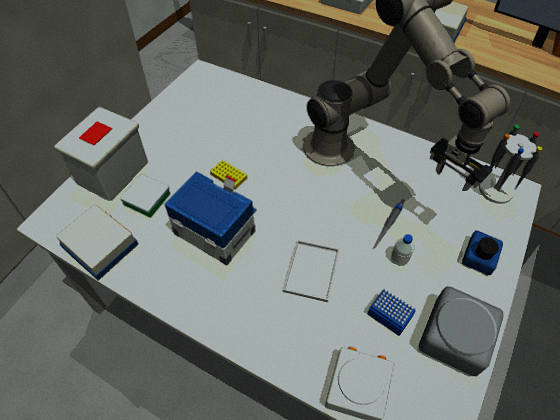

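View pics/top0.png

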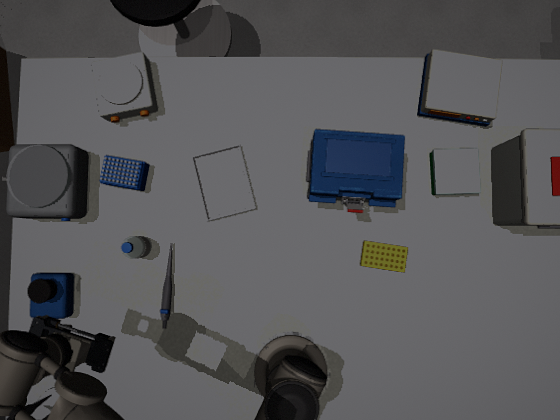

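View pics/wrist0.png

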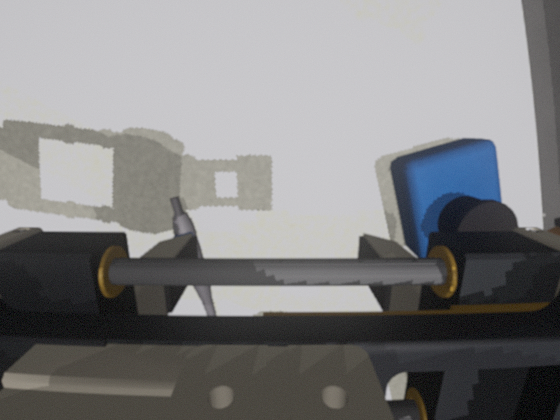

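The top view shows the carrier at about (357,165) with its red latch bar at (355,210). The tray is at about (225,183), the yellow strip rack in front of the carrier at (385,256), and the pipette and bottle are well off to the left. Next I'll measure these.

```bash
cat > h.py <<'E'
import numpy as np, cv2
from scipy.spatial.transform import Rotation as Rn
from rig import readout, vision
def KD(c):
    f=210/np.tan(np.radians(c["vfov"])/2)
    return np.array([[f,0,c["cx"]],[0,f,c["cy"]],[0,0,1.]]),np.array([c["k1"],0,0,0,0.])
def pose(c,s=None):
    """cam->world R,t"""
    if "rvec" in c:
        R=cv2.Rodrigues(c["rvec"])[0]; return R.T,-R.T@c["tvec"]
    T=np.eye(4);T[:3,:3]=Rn.from_euler('xyz',s["tool_rot"]).as_matrix();T[:3,3]=s["tool_pos"]
    M=T@c["T_tool_cam"]; return M[:3,:3],M[:3,3]
def rays(c,px,s=None):
    K,D=KD(c); p=cv2.undistortPoints(np.array(px,float).reshape(-1,1,2),K,D)[:,0]
    R,t=pose(c,s); return t,np.c_[p,np.ones(len(p))]@R.T
def plane(c,px,z,s=None):
    t,d=rays(c,px,s); return t+d*((z-t[2])/d[:,2])[:,None]
def proj(c,P,s=None):
    K,D=KD(c);R,t=pose(c,s); return cv2.projectPoints(np.array(P,float),cv2.Rodrigues(R.T)[0],-R.T@t,K,D)[0][:,0]
def tri(obs):
    A=np.zeros((3,3));b=np.zeros(3)
    for c,px,s in obs:
        t,d=rays(c,[px],s);d=d[0]/np.linalg.norm(d[0]);M=np.eye(3)-np.outer(d,d);A+=M;b+=M@t
    return np.linalg.solve(A,b)
def big(mask):
    cs,_=cv2.findContours(mask.astype(np.uint8),cv2.RETR_EXTERNAL,cv2.CHAIN_APPROX_NONE)
    return sorted(cs,key=cv2.contourArea,reverse=True)
E
python3 - <<'E'
from h import *
c=vision.capture("top");im=c["image"];b=im[:,:,::-1].copy();hsv=cv2.cvtColor(b,cv2.COLOR_BGR2HSV)
m=cv2.inRange(hsv,(100,120,30),(130,255,255)); m[:, :280]=0; m[:,420:]=0; m[:100]=0;m[230:]=0
k=big(m)[0]; print(cv2.contourArea(k))
r=cv2.boxPoints(cv2.minAreaRect(k)); print(r); print(cv2.approxPolyDP(k,3,True)[:,0])
rr=cv2.inRange(hsv,(0,120,60),(8,255,255))|cv2.inRange(hsv,(172,120,60),(180,255,255)); 
ys,xs=np.nonzero(rr[190:225,330:380]); print(xs.min()+330,xs.max()+330,ys.min()+190,ys.max()+190,xs.mean()+330,ys.mean()+190)
print(plane(c,[[xs.mean()+330,ys.mean()+190]],.177))
def crop(x0,x1,y0,y1,n,src=b):
    cv2.imwrite(f"pics/{n}.png",cv2.resize(src[y0:y1,x0:x1],None,fx=5,fy=5,interpolation=cv2.INTER_CUBIC))
crop(300,420,110,230,"topcar"); crop(180,270,135,230,"toptray")
c=vision.capture("scene");b=c["image"][:,:,::-1].copy();crop(150,270,150,270,"sccar",b)
E
```

```text
5753.0
[[308.52664 200.86392]
 [313.49466 128.82724]
 [405.26505 135.15622]
 [400.29703 207.1929 ]]
[[315 130]
 [311 192]
 [370 199]
 [369 205]
 [394 206]
 [394 201]
 [338 190]
 [400 198]
 [404 136]]
348 362 209 212 355.0 210.46666666666667
[[ 0.46077056 -0.16578639  0.177     ]]
```

```bash
python3 - <<'E'
import cv2,numpy as np
a=[cv2.imread(f"pics/{n}.png") for n in ("topcar","toptray","sccar")]
cv2.imwrite("pics/a.png",a[0])
E
```

```text
(no output)
```

View pics/topcar.png

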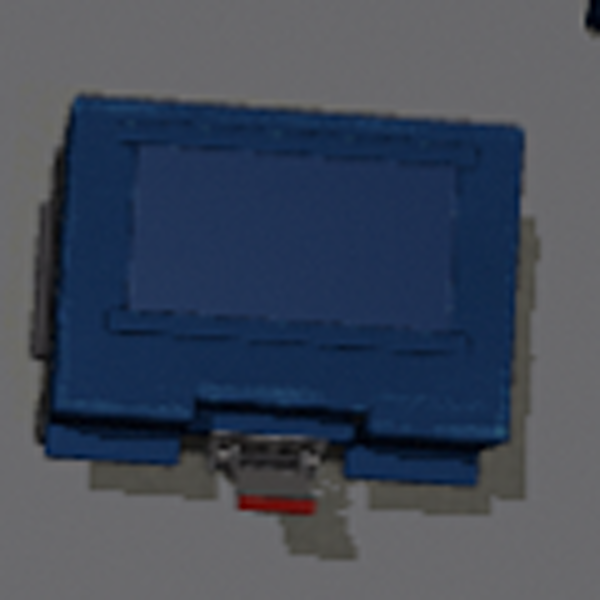

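View pics/toptray.png

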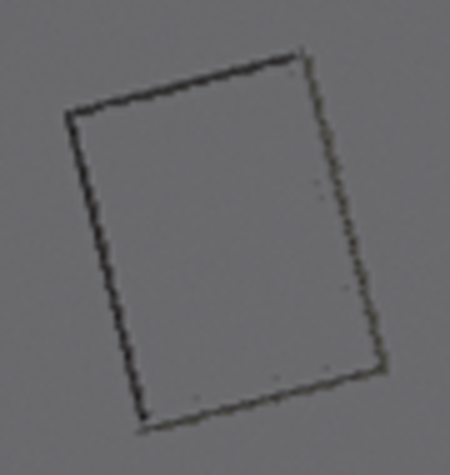

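View pics/sccar.png

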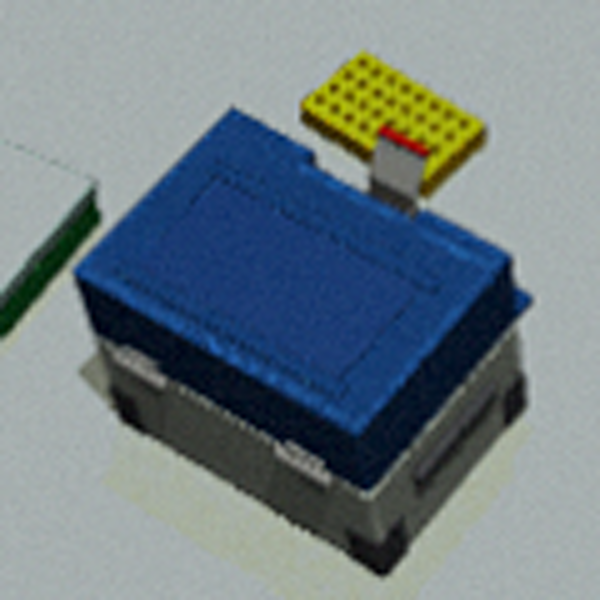

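```bash
cat > m1.py <<'E'
from h import *
c=vision.capture("top")
P=lambda l,z:plane(c,l,z)
L=P([[315.6,129.4],[404.6,135.4],[401,196.8],[310.6,191.6]],.18); print("lid",L.round(4)); print("ctr",L.mean(0))
print([np.linalg.norm(L[i]-L[(i+1)%4]).round(4) for i in range(4)])
d=(L[0]-L[1])+(L[3]-L[2]); print("yaw",np.arctan2(d[1],d[0])-np.pi/2)
T=P([[194,157.6],[240,145.4],[257.4,209.2],[208.4,221.2]],.016);print("tray",T.round(4),T.mean(0),[np.linalg.norm(T[i]-T[(i+1)%4]).round(4) for i in range(4)])
d=(T[0]+T[1]-T[2]-T[3]);print("tyaw",np.arctan2(d[1],d[0]))
S=P([[364,240],[409,246],[406,272],[361,267]],.026);print("strip",S.round(3))
S=P([[434,148],[480,148],[480,194],[434,194]],.05);print("frz",S.round(3))
b=P([[355,210.5]],.177);print("bar",b)
s=vision.capture("scene"); im=s["image"]; hsv=cv2.cvtColor(im,cv2.COLOR_RGB2HSV)
rr=cv2.inRange(hsv,(0,150,60),(8,255,255))|cv2.inRange(hsv,(172,150,60),(180,255,255));ys,xs=np.nonzero(rr[165:195,215:245]);print(xs.mean()+215,ys.mean()+165,len(xs))
print("bar tri",tri([(c,(355,210.5),None),(s,(xs.mean()+215,ys.mean()+165),None)]))
# lid corners by 2 views; scene crop corners
for a,q in [((315.6,129.4),(350,433)),((404.6,135.4),(80,272)),((401,196.8),(236,108)),((310.6,191.6),(508,258))]:
    print("tri",tri([(c,a,None),(s,(150+q[0]/5,150+q[1]/5),None)]))
E
python3 m1.py
```

```text
lid [[ 0.6739 -0.0632  0.18  ]
 [ 0.6591 -0.2976  0.18  ]
 [ 0.4967 -0.2856  0.18  ]
 [ 0.5093 -0.05    0.18  ]]
ctr [ 0.58474989 -0.17411074  0.18      ]
[np.float64(0.2349), np.float64(0.1628), np.float64(0.2359), np.float64(0.1651)]
yaw -0.05812321234218598
tray [[0.6272 0.29   0.016 ]
 [0.6644 0.1526 0.016 ]
 [0.4733 0.0987 0.016 ]
 [0.4371 0.2435 0.016 ]] [0.55047378 0.19622514 0.016     ] [np.float64(0.1424), np.float64(0.1986), np.float64(0.1493), np.float64(0.1957)]
tyaw 0.25737094029849683
strip [[ 0.384 -0.214  0.026]
 [ 0.367 -0.346  0.026]
 [ 0.291 -0.336  0.026]
 [ 0.305 -0.205  0.026]]
frz [[ 0.652 -0.418  0.05 ]
 [ 0.653 -0.553  0.05 ]
 [ 0.518 -0.549  0.05 ]
 [ 0.517 -0.415  0.05 ]]
bar [[ 0.46068366 -0.16578583  0.177     ]]
230.11111111111111 177.77777777777777 18
bar tri [ 0.46064514 -0.16577771  0.17513488]
tri [ 0.67606807 -0.06380997  0.17104509]
tri [ 0.65899068 -0.29600911  0.17066314]
tri [ 0.49526498 -0.28283201  0.17836487]
tri [ 0.51004515 -0.0500972   0.17041943]
```

```bash
cat > go.py <<'E'
import sys
from h import *
YAW=-0.06; C=np.array([.585,-.1737])
def car(x,y): # carrier mm -> world
    c,s=np.cos(YAW),np.sin(YAW); x/=1000;y/=1000
    return C+np.array([c*x-s*y,s*x+c*y])
def shift(xyz,yaw):
    s=readout.read_state();R=Rn.from_euler('xyz',s["tool_rot"]).as_matrix()
    d=R.T@(np.array(xyz)-s["tool_pos"])/.5
    a=-(yaw-s["tool_rot"][2]);a=(a+np.pi)%(2*np.pi)-np.pi
    print("t",s["clock"],"pos",s["tool_pos"].round(4),"yaw",s["tool_rot"].round(3),"F",s["wrist_force"].round(1),"w",s["gripper_width"])
    print("rows frac x,y,z,roll:",d.round(4),round(a/2,4))
if __name__=="__main__":
    x,y,z,yaw=map(float,sys.argv[1:5]); shift([x,y,z],yaw)
E
python3 go.py .36 .36 .32 3.08; python3 -c "
from go import *
print(car(-125,0),car(-95,0),car(-60,70))"
```

```text
t 0.35 pos [0.1485 0.5035 0.2921] yaw [-3.141 -0.     2.855] F [ 0.4 -0.1 -0.8] w 0.09180751193730337
rows frac x,y,z,roll: [-0.487  -0.1556 -0.0558] -0.1126
[ 0.46022493 -0.1662045 ] [ 0.49017095 -0.16800342] [ 0.52930545 -0.10022812]
```

```bash
python3 -m pendant '[[[-0.1,-0.03,-0.012,-0.03],[-0.2,-0.06,-0.024,-0.06],[-0.3,-0.095,-0.036,-0.09],[-0.4,-0.13,-0.048,-0.113],[-0.487,-0.156,-0.056,-0.113]]]' 0 20; python3 go.py .48 .0 .32 3.08
```

```text
clock: 0.85
tool_pos: [0.3552, 0.3625, 0.32]
tool_rot: [3.141, 0.0, 3.082]
wrist_force: [0.9, 1.0, -0.8]
gripper_width: 0.0566
t 0.85 pos [0.3552 0.3625 0.32  ] yaw [3.141 0.    3.082] F [ 0.9  1.  -0.8] w 0.05663856390927167
rows frac x,y,z,roll: [-2.921e-01 -7.089e-01 -1.000e-04] 0.0012
```

```bash
python3 -m pendant '[[[-0.05,-0.08,0,0],[-0.1,-0.16,0,0],[-0.14,-0.25,0,0],[-0.18,-0.34,0,0],[-0.2,-0.42,0,0]]]' ; python3 go.py .490 -.168 .32 3.08
```

```text
clock: 1.35
tool_pos: [0.4419, 0.1459, 0.3195]
tool_rot: [-3.141, 0.001, 3.08]
wrist_force: [0.1, 0.1, -0.4]
gripper_width: 0.0164
t 1.35 pos [0.4419 0.1459 0.3195] yaw [-3.141e+00  1.000e-03  3.080e+00] F [ 0.1  0.1 -0.4] w 0.016365441373413392
rows frac x,y,z,roll: [-0.1346 -0.6207 -0.0007] -0.0
```

```bash
python3 -m pendant '[[[-0.03,-0.09,0,0],[-0.06,-0.18,0,0],[-0.09,-0.27,0,0],[-0.11,-0.36,0,0],[-0.12,-0.45,0,0]]]' ; python3 go.py .490 -.168 .29 3.08
```

```text
clock: 1.85
tool_pos: [0.4875, -0.0821, 0.3195]
tool_rot: [3.141, 0.0, 3.081]
wrist_force: [0.5, 0.3, -0.3]
gripper_width: 0.0003
t 1.85 pos [ 0.4875 -0.0821  0.3195] yaw [3.141 0.    3.081] F [ 0.5  0.3 -0.3] w 0.0002995603750879331
rows frac x,y,z,roll: [-0.0154 -0.1712  0.059 ] 0.0003
```

```bash
python3 -m pendant '[[[-0.006,-0.06,0.015,0],[-0.012,-0.12,0.03,0],[-0.015,-0.16,0.045,0],[-0.015,-0.17,0.059,0],[-0.015,-0.17,0.059,0]]]' ; python3 go.py .490 -.168 .226 3.08; python3 - <<'E'
from h import *
for n in ("wrist","scene","top"):
    s=readout.read_state();c=vision.capture(n);b=c["image"][:,:,::-1]
    if n=="scene": b=cv2.resize(b[100:280,130:330],None,fx=3,fy=3)
    if n=="top": b=cv2.resize(b[110:260,300:440],None,fx=4,fy=4)
    cv2.imwrite(f"pics/{n}1.png",b)
E
```

```text
clock: 2.35
tool_pos: [0.4891, -0.1654, 0.2889]
tool_rot: [3.14, -0.002, 3.079]
wrist_force: [-0.1, 0.5, 0.4]
gripper_width: 0.0002
t 2.35 pos [ 0.4891 -0.1654  0.2889] yaw [ 3.140e+00 -2.000e-03  3.079e+00] F [-0.1  0.5  0.4] w 0.00019506313891176543
rows frac x,y,z,roll: [-0.0025 -0.0053  0.1258] -0.0003
```

View pics/wrist1.png

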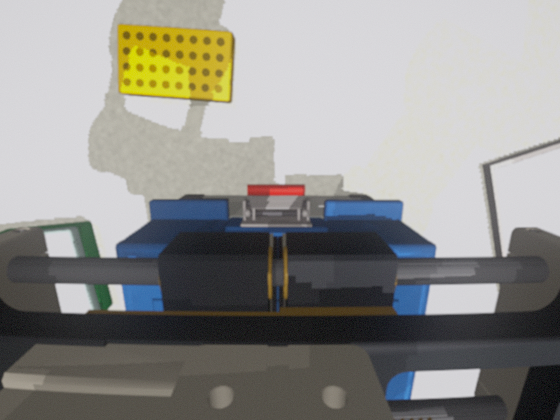

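View pics/scene1.png

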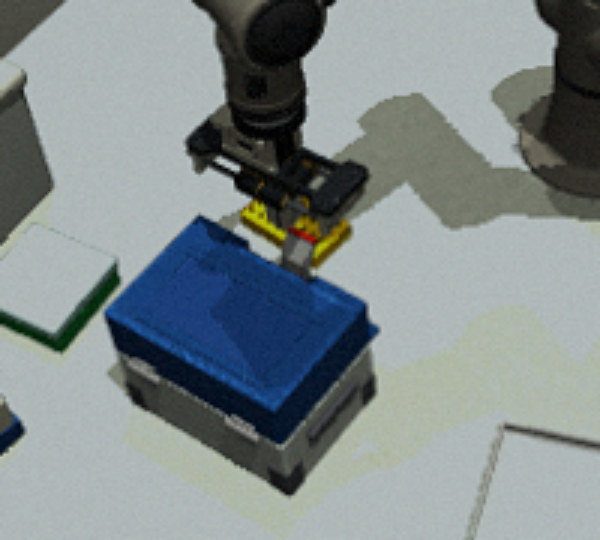

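The wrist view shows the red bar at about (276,189), centred under the closed fingers, with the lever behind it at (276,212). I'll cross-check the bar's position from this view.

```bash
python3 - <<'E'
from h import *
s=readout.read_state();c=vision.capture("wrist")
hsv=cv2.cvtColor(c["image"],cv2.COLOR_RGB2HSV)
m=(cv2.inRange(hsv,(0,150,120),(8,255,255))|cv2.inRange(hsv,(172,150,120),(180,255,255)))
ys,xs=np.nonzero(m[170:205,230:320]);xs+=230;ys+=170;print(xs.min(),xs.max(),ys.min(),ys.max())
print(plane(c,[[xs.min(),ys.mean()],[xs.max(),ys.mean()],[276,ys.min()],[276,ys.max()]],.181,s))
lip=[[150,200],[228,200],[326,201],[401,201]]
print(plane(c,lip,.115,s))
E
python3 go.py .490 -.168 .226 3.08
```

```text
247 302 184 193
[[ 0.46178854 -0.18324553  0.181     ]
 [ 0.46401778 -0.14546027  0.181     ]
 [ 0.45997322 -0.16314005  0.181     ]
 [ 0.46625548 -0.16351751  0.181     ]]
[[ 0.47942627 -0.28226222  0.115     ]
 [ 0.48378452 -0.20930941  0.115     ]
 [ 0.49005939 -0.11894521  0.115     ]
 [ 0.49414324 -0.04880983  0.115     ]]
t 2.55 pos [ 0.4898 -0.1643  0.2906] yaw [3.142e+00 1.000e-03 3.082e+00] F [0.1 1.  0.3] w 0.000274733460002325
rows frac x,y,z,roll: [-0.0008 -0.0074  0.1291] 0.0011
```

```bash
python3 -m pendant '[[[-0.005,-0.002,0.03,0],[-0.005,-0.002,0.06,0],[-0.005,-0.002,0.09,0],[-0.005,-0.002,0.11,0],[-0.005,-0.002,0.127,0]]]' ; python3 go.py .492 -.165 .226 3.08
```

```text
clock: 3.05
tool_pos: [0.4922, -0.1659, 0.2263]
tool_rot: [3.142, 0.0, 3.082]
wrist_force: [0.7, 0.3, -1.0]
gripper_width: 0.0006
t 3.05 pos [ 0.4922 -0.1659  0.2263] yaw [3.142 0.    3.082] F [ 0.7  0.3 -1. ] w 0.0006333092230945622
rows frac x,y,z,roll: [0.0004 0.0017 0.0006] 0.0009
```

```bash
python3 -m pendant '[[[0.02,0,0.002,0],[0.04,0,0.007,0],[0.06,0,0.015,0],[0.08,0,0.023,0],[0.095,0,0.03,0]]]' ; python3 go.py .492 -.165 .226 3.08;  python3 - <<'E'
from h import *
for n in ("wrist","scene"):
    s=readout.read_state();c=vision.capture(n);b=c["image"][:,:,::-1]
    if n=="scene": b=cv2.resize(b[100:280,130:330],None,fx=3,fy=3)
    cv2.imwrite(f"pics/{n}2.png",b)
E
```

```text
clock: 3.55
tool_pos: [0.4433, -0.1635, 0.2119]
tool_rot: [-3.141, 0.0, 3.081]
wrist_force: [0.3, 0.7, -0.1]
gripper_width: 0.0004
t 3.55 pos [ 0.4433 -0.1635  0.2119] yaw [-3.141  0.     3.081] F [ 0.3  0.7 -0.1] w 0.00035833224493810175
rows frac x,y,z,roll: [-0.0974  0.0028 -0.0283] 0.0003
```

View pics/wrist2.png

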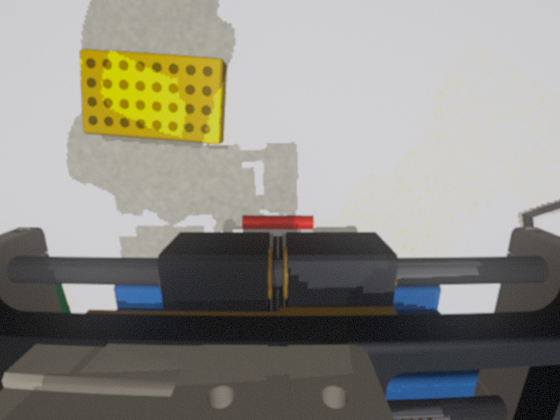

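View pics/scene2.png

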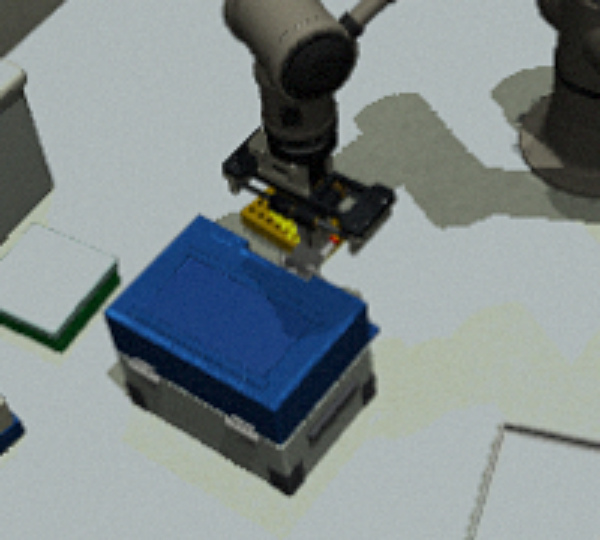

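The bar is now at (278,222) in the wrist view, ahead of the fingers with no force on them, so it may still be swinging. I'll back up and check again.

```bash
python3 -m pendant '[[[0,0,-0.03,0],[0,0,-0.07,0],[0,0,-0.11,0],[0,0,-0.14,0],[0,0,-0.14,0]]]' ;  python3 - <<'E'
from h import *
for n in ("wrist","scene"):
    s=readout.read_state();c=vision.capture(n);b=c["image"][:,:,::-1]
    if n=="scene": b=cv2.resize(b[100:280,130:330],None,fx=3,fy=3)
    cv2.imwrite(f"pics/{n}3.png",b)
E
python3 -c "
from go import *
C[0]=.587
for th in (0,.2,.5,.8,1.1,1.4,1.5):
  import numpy as np
  s=50;x=-170*np.cos(th)+s*np.sin(th);z=170*np.sin(th)+s*np.cos(th)
  print(th,round(85+x),round(105+z),car(85+x-9.5,70),.105+z/1000+.066)
"; python3 go.py .47 -.10 .28 3.08
```

```text
clock: 4.15
tool_pos: [0.4455, -0.1641, 0.2837]
tool_rot: [-3.139, 0.005, 3.081]
wrist_force: [0.6, 0.6, -0.4]
gripper_width: 0.0006
0 -85 155 [ 0.49686753 -0.09815936] 0.221
0.2 -72 188 [ 0.51016571 -0.09895821] 0.25377711512722245
0.5 -40 230 [ 0.54156919 -0.10084469] 0.29638146965723317
0.8 2 262 [ 0.58413787 -0.10340188] 0.32778587092027717
1.1 52 279 [ 0.63406922 -0.10640136] 0.3451850572817229
1.4 105 281 [ 0.68690302 -0.1095752 ] 0.3470248112430503
1.5 123 278 [ 0.70434294 -0.11062285] 0.3441110078060744
t 4.25 pos [ 0.4445 -0.1636  0.2814] yaw [-3.142  0.     3.081] F [ 0.5  0.4 -0.3] w 0.0005639159860901019
rows frac x,y,z,roll: [-0.0431  0.13    0.0028] 0.0004
```

View pics/wrist3.png

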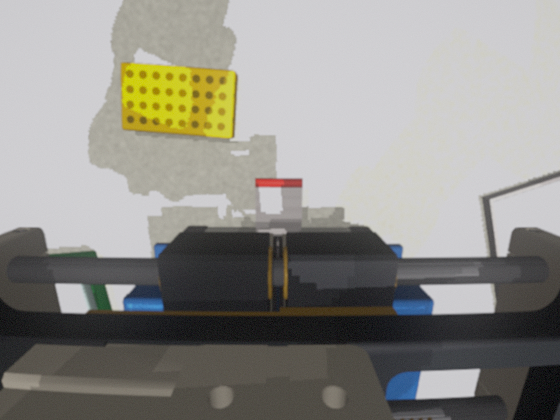

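```bash
python3 -m pendant '[[[-0.01,0.05,0,0],[-0.03,0.1,0,0],[-0.05,0.135,0.03,0],[-0.06,0.135,0.08,0],[-0.06,0.135,0.12,0]]]' ;  python3 - <<'E'
from h import *
for n in ("wrist","scene","top"):
    s=readout.read_state();c=vision.capture(n);b=c["image"][:,:,::-1]
    if n=="scene": b=cv2.resize(b[100:280,130:330],None,fx=3,fy=3)
    cv2.imwrite(f"pics/{n}4.png",b)
E
python3 go.py .497 -.098 .221 3.08
```

```text
clock: 4.75
tool_pos: [0.4786, -0.0972, 0.2194]
tool_rot: [3.141, -0.002, 3.082]
wrist_force: [0.2, -0.2, 0.4]
gripper_width: 0.0006
t 4.9 pos [ 0.4777 -0.0976  0.2199] yaw [ 3.14  -0.004  3.081] F [-0.4  0.2  0.3] w 0.0004907259551238906
rows frac x,y,z,roll: [-0.0385  0.0016 -0.0024] 0.0005
```

View pics/wrist4.png

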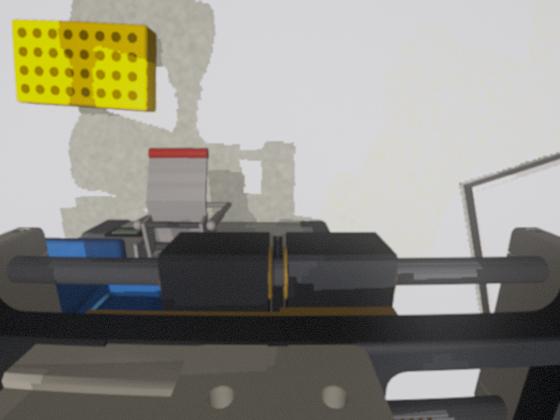

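View pics/scene4.png

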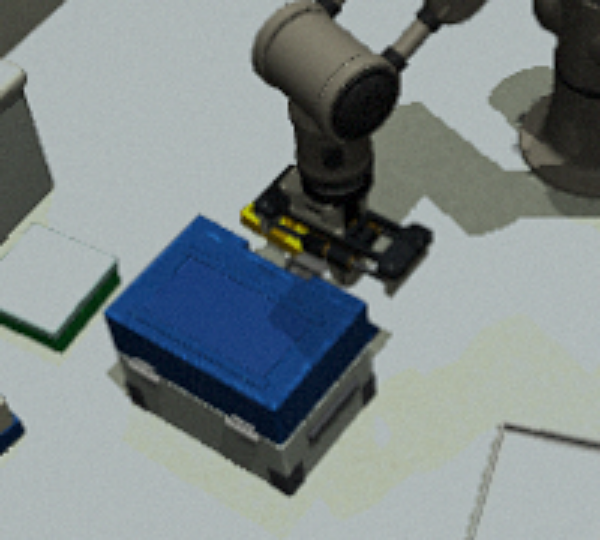

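The lever is out and partway down, with the bar at (178,152). I'll close in on the lid face slowly while it finishes.

```bash
python3 -m pendant '[[[-0.006,0,0,0],[-0.012,0,0,0],[-0.018,0,0,0],[-0.022,0,0,0],[-0.026,0,0,0]]]' ;  python3 - <<'E'
from h import *
for n in ("wrist",):
    s=readout.read_state();c=vision.capture(n);b=c["image"][:,:,::-1]
    cv2.imwrite(f"pics/{n}5.png",b)
E
python3 go.py .497 -.098 .221 3.08
```

```text
clock: 5.4
tool_pos: [0.4919, -0.0989, 0.2219]
tool_rot: [-3.141, 0.001, 3.081]
wrist_force: [-0.5, -0.5, -0.3]
gripper_width: 0.0004
t 5.45 pos [ 0.4921 -0.0989  0.2218] yaw [-3.141e+00  1.000e-03  3.081e+00] F [ 0.8 -0.1 -0.6] w 0.0005901694832398661
rows frac x,y,z,roll: [-0.0097  0.0025  0.0016] 0.0004
```

View pics/wrist5.png

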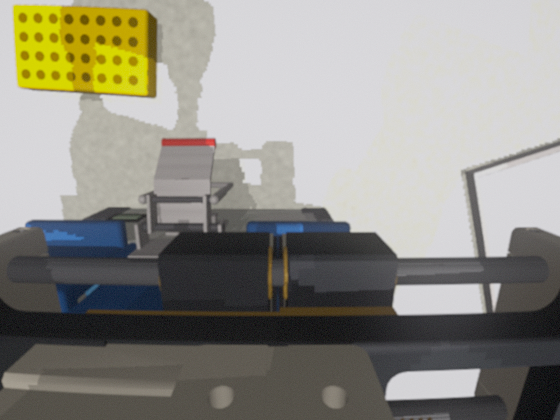

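```bash
cat > lev.py <<'E'
from go import *
C[0]=.587
from scipy.optimize import brentq
def bar(th): 
    a=.38+th; p=car(-101-65*np.sin(a),0); return np.array([p[0],p[1],.117+.065*np.cos(a)])
def fit(px):
    s=readout.read_state();c=vision.capture("wrist")
    for th in np.arange(.4,2.7,.2): print(round(th,1),proj(c,[bar(th)],s)[0].round())
fit(0)
E
python3 lev.py
```

```text
0.4 [142. 167.]
0.6 [148. 149.]
0.8 [156. 137.]
1.0 [163. 131.]
1.2 [171. 129.]
1.4 [177. 131.]
1.6 [183. 136.]
1.8 [188. 145.]
2.0 [192. 155.]
2.2 [196. 166.]
2.4 [198. 178.]
2.6 [200. 192.]
```

```bash
python3 -m pendant '[[[-0.010,0,0,0],[-0.017,0,-0.004,0],[-0.022,0,-0.018,0],[-0.028,0,-0.032,0],[-0.034,0,-0.046,0]]]' ;  python3 - <<'E'
from h import *
for n in ("wrist","scene"):
    s=readout.read_state();c=vision.capture(n);b=c["image"][:,:,::-1]
    if n=="scene": b=cv2.resize(b[100:280,130:330],None,fx=3,fy=3)
    cv2.imwrite(f"pics/{n}6.png",b)
E
python3 lev.py; python3 go.py .5135 -.098 .254 3.08
```

```text
clock: 6.0
tool_pos: [0.5049, -0.0995, 0.2431]
tool_rot: [3.141, -0.012, 3.081]
wrist_force: [-13.3, -0.6, 1.0]
gripper_width: 0.0005
0.4 [157. 141.]
0.6 [162. 127.]
0.8 [168. 117.]
1.0 [174. 113.]
1.2 [180. 112.]
1.4 [186. 115.]
1.6 [191. 121.]
1.8 [195. 130.]
2.0 [198. 140.]
2.2 [201. 151.]
2.4 [204. 163.]
2.6 [205. 176.]
t 6.15 pos [ 0.5051 -0.0996  0.2436] yaw [ 3.141 -0.011  3.081] F [-14.3  -0.8   3.1] w 0.0005128854763362228
rows frac x,y,z,roll: [-0.0164  0.0042 -0.021 ] 0.0006
```

View pics/wrist6.png

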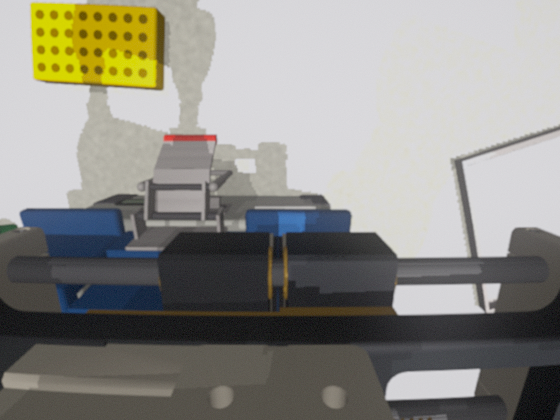

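View pics/scene6.png

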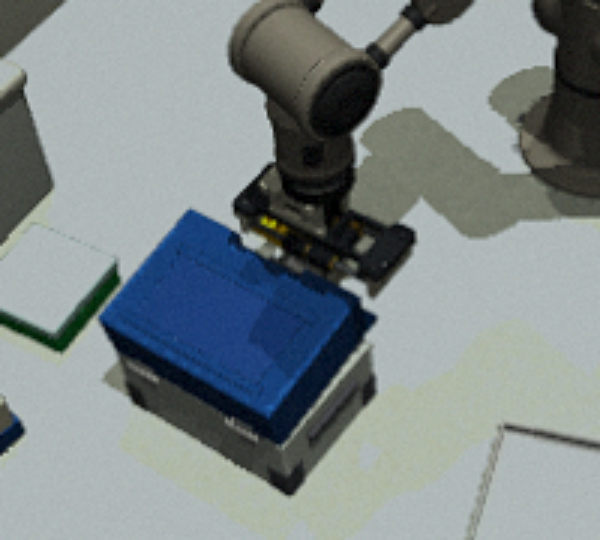

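```bash
python3 -m pendant '[[[-0.006,0,-0.012,0],[-0.012,0,-0.024,0],[-0.019,0,-0.036,0],[-0.025,0,-0.047,0],[-0.032,0,-0.057,0]]]' ;  python3 - <<'E'
from h import *
for n in ("wrist","scene"):
    s=readout.read_state();c=vision.capture(n);b=c["image"][:,:,::-1]
    if n=="scene": b=cv2.resize(b[100:280,130:330],None,fx=3,fy=3)
    cv2.imwrite(f"pics/{n}7.png",b)
E
python3 go.py .5416 -.098 .296 3.08
```

```text
clock: 6.65
tool_pos: [0.5219, -0.1006, 0.2725]
tool_rot: [3.141, -0.009, 3.081]
wrist_force: [-10.7, -0.4, 4.4]
gripper_width: 0.0003
t 6.75 pos [ 0.5223 -0.1007  0.2731] yaw [ 3.141 -0.007  3.081] F [-12.7   0.4   4.9] w 0.000191199806273174
rows frac x,y,z,roll: [-0.0378  0.0077 -0.046 ] 0.0005
```

View pics/wrist7.png

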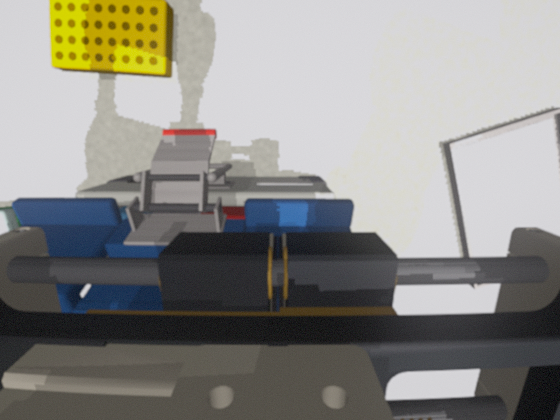

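View pics/scene7.png

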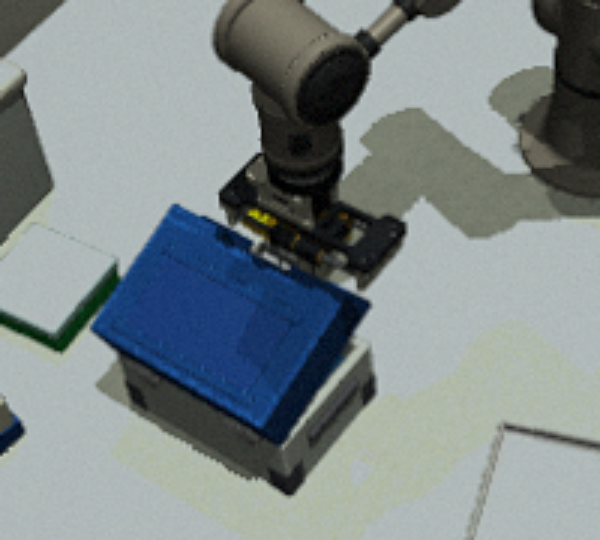

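```bash
python3 -m pendant '[[[-0.012,0,-0.015,0],[-0.024,0,-0.029,0],[-0.036,0,-0.043,0],[-0.05,0,-0.056,0],[-0.064,0,-0.067,0]]]' ;  python3 go.py .585 -.098 .326 3.08
```

```text
clock: 7.25
tool_pos: [0.5547, -0.1028, 0.3073]
tool_rot: [-3.141, -0.005, 3.081]
wrist_force: [-12.2, 0.8, 9.4]
gripper_width: 0.0003
t 7.25 pos [ 0.5547 -0.1028  0.3073] yaw [-3.141 -0.005  3.081] F [-12.2   0.8   9.4] w 0.0003426418007328719
rows frac x,y,z,roll: [-0.0596  0.0132 -0.0376] 0.0004
```

```bash
python3 -m pendant '[[[-0.017,0.002,-0.013,0],[-0.034,0.004,-0.024,0],[-0.052,0.006,-0.034,0],[-0.071,0.008,-0.043,0],[-0.09,0.008,-0.052,0]]]' ;   python3 - <<'E'
from h import *
for n in ("scene",):
    s=readout.read_state();c=vision.capture(n);b=c["image"][:,:,::-1]
    if n=="scene": b=cv2.resize(b[100:280,130:330],None,fx=3,fy=3)
    cv2.imwrite(f"pics/{n}8.png",b)
E
python3 go.py .585 -.098 .326 3.08
```

```text
clock: 7.75
tool_pos: [0.6013, -0.104, 0.3349]
tool_rot: [-3.136, 0.001, 3.079]
wrist_force: [-5.9, -6.5, 7.8]
gripper_width: -0.0001
t 7.8 pos [ 0.6028 -0.1038  0.3354] yaw [-3.137  0.004  3.079] F [-4.9 -5.3 10.7] w 0.0005022266279241027
rows frac x,y,z,roll: [0.0363 0.0094 0.0186] -0.0004
```

View pics/scene8.png

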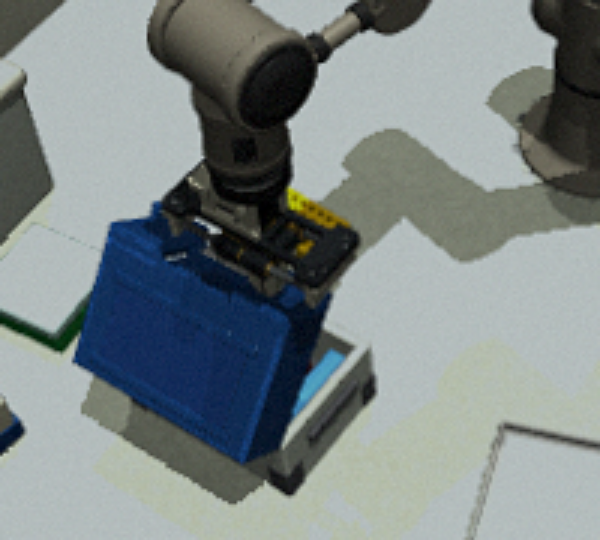

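```bash
python3 -m pendant '[[[-0.02,0,-0.007,0],[-0.04,0,-0.013,0],[-0.06,0,-0.018,0],[-0.08,0,-0.021,0],[-0.101,0,-0.023,0]]]' ; python3 go.py .585 -.098 .326 3.08
```

```text
clock: 8.3
tool_pos: [0.6527, -0.1067, 0.3468]
tool_rot: [-3.137, 0.004, 3.079]
wrist_force: [-2.4, -6.9, 9.9]
gripper_width: 0.0007
t 8.3 pos [ 0.6527 -0.1067  0.3468] yaw [-3.137  0.004  3.079] F [-2.4 -6.9  9.9] w 0.0006501723311940688
rows frac x,y,z,roll: [0.1364 0.0092 0.0409] -0.0005
```

```bash
python3 -m pendant '[[[-0.021,0,-0.001,0],[-0.042,0,-0.001,0],[-0.063,0,0.001,0],[-0.084,0,0.005,0],[-0.104,0,0.009,0]]]' ; python3 - <<'E'
from h import *
for n in ("scene",):
    s=readout.read_state();c=vision.capture(n);b=c["image"][:,:,::-1]
    if n=="scene": b=cv2.resize(b[100:280,130:330],None,fx=3,fy=3)
    cv2.imwrite(f"pics/{n}9.png",b)
E
python3 go.py .585 -.098 .326 3.08
```

```text
clock: 8.8
tool_pos: [0.7055, -0.1099, 0.343]
tool_rot: [-3.137, 0.009, 3.079]
wrist_force: [2.4, -6.2, 11.1]
gripper_width: 0.0005
t 8.85 pos [ 0.7068 -0.11    0.3427] yaw [-3.137  0.01   3.079] F [ 3.8 -5.2 12. ] w 0.0004270219377221517
rows frac x,y,z,roll: [0.245  0.0089 0.0307] -0.0005
```

View pics/scene9.png

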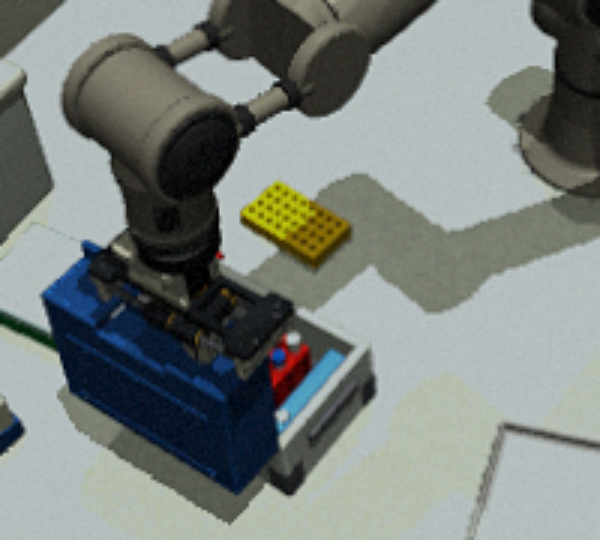

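```bash
python3 -m pendant '[[[0,0,-0.04,0],[0,0,-0.08,0],[0.03,0,-0.1,0],[0.08,0,-0.11,0],[0.15,0,-0.11,0]]]' 100; python3 -m pendant '[[[0.09,-0.03,0,0],[0.18,-0.06,0,0],[0.24,-0.09,0,0],[0.27,-0.11,0,0],[0.27,-0.11,0,0]]]'; python3 - <<'E'
from h import *
for n in ("scene","top","wrist"):
    s=readout.read_state();c=vision.capture(n);b=c["image"][:,:,::-1]
    if n=="scene": b=cv2.resize(b[100:280,130:330],None,fx=3,fy=3)
    if n=="top": b=cv2.resize(b[90:240,290:440],None,fx=4,fy=4)
    cv2.imwrite(f"pics/{n}10.png",b)
E
python3 go.py .585 -.1737 .40 3.08
```

```text
clock: 9.35
tool_pos: [0.6292, -0.1032, 0.3942]
tool_rot: [-3.142, 0.001, 3.081]
wrist_force: [0.0, 0.0, 0.3]
gripper_width: 0.0359
clock: 9.85
tool_pos: [0.4895, -0.1507, 0.3953]
tool_rot: [-3.141, 0.001, 3.079]
wrist_force: [0.5, 0.3, 0.1]
gripper_width: 0.0763
t 10.0 pos [ 0.4917 -0.1498  0.3945] yaw [3.141e+00 1.000e-03 3.081e+00] F [ 0.3  0.3 -0.2] w 0.08793775991129509
rows frac x,y,z,roll: [-0.1892 -0.0365 -0.0108] 0.0004
```

View pics/scene10.png

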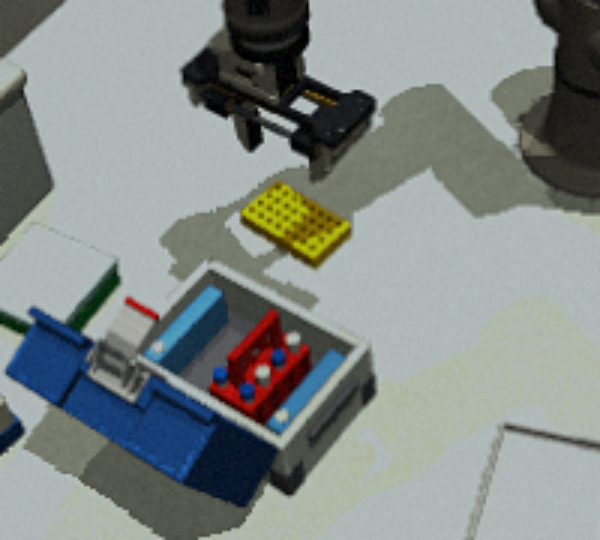

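View pics/wrist10.png

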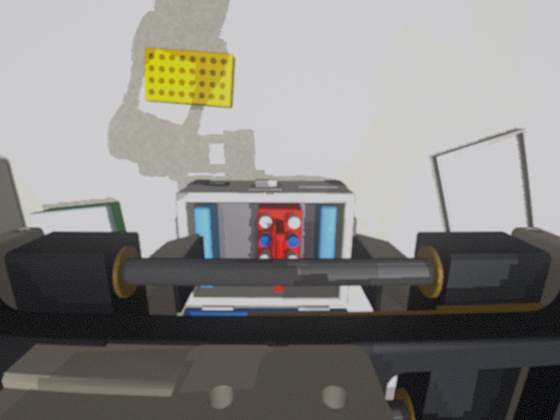

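View pics/top10.png

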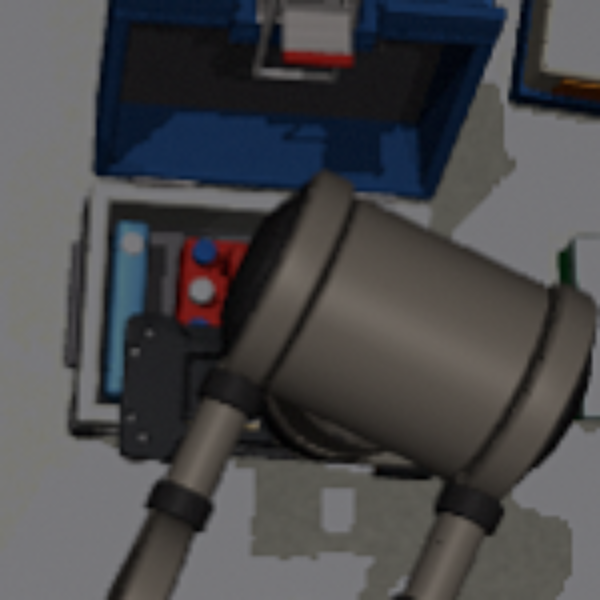

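The lid has fallen back and is open at its stop or nearly there. The rack's handle is partly hidden by the gripper, at about (278,225) in the wrist view. I'll back off so it shows fully.

```bash
python3 -m pendant '[[[0.05,-0.01,0,0],[0.1,-0.02,0,0],[0.15,-0.02,0,0],[0.19,-0.02,0,0],[0.19,-0.02,0,0]]]'; python3 - <<'E'
from h import *
for n in ("top","wrist","scene"):
    s=readout.read_state();c=vision.capture(n);b=c["image"][:,:,::-1]
    if n=="top": b=cv2.resize(b[90:240,290:440],None,fx=4,fy=4)
    if n=="wrist": b=cv2.resize(b[100:250,170:370],None,fx=4,fy=4); print(s["tool_pos"],s["tool_rot"])
    if n=="scene": b=cv2.resize(b[140:280,130:270],None,fx=4,fy=4)
    cv2.imwrite(f"pics/{n}11.png",b)
E
```

```text
clock: 10.5
tool_pos: [0.395, -0.1536, 0.3947]
tool_rot: [3.141, -0.0, 3.081]
wrist_force: [0.6, 0.2, 0.1]
gripper_width: 0.0918
[ 0.39602939 -0.15392468  0.39474356] [-3.14155724e+00  8.39647622e-04  3.08092717e+00]
```

View pics/wrist11.png

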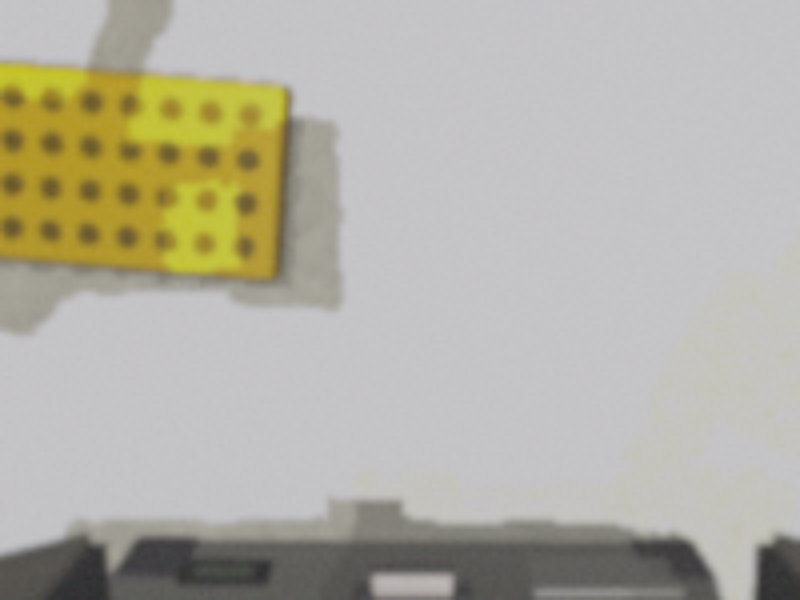

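View pics/top11.png

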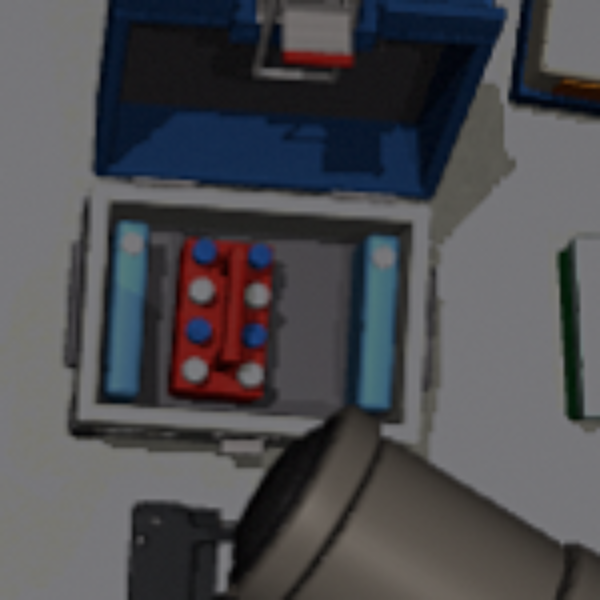

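View pics/scene11.png

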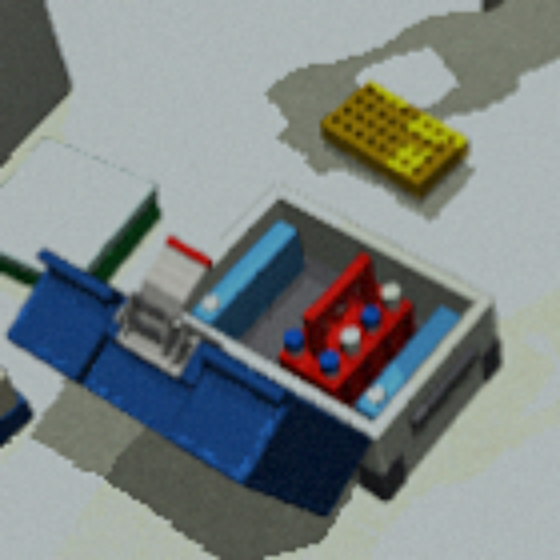

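```bash
python3 - <<'E'
from h import *
c=vision.capture("top");b=c["image"][:,:,::-1]
cv2.imwrite("pics/rk.png",cv2.convertScaleAbs(cv2.resize(b[145:195,325:365],None,fx=12,fy=12,interpolation=cv2.INTER_CUBIC),alpha=1.8))
E
```

```text
(no output)
```

View pics/rk.png

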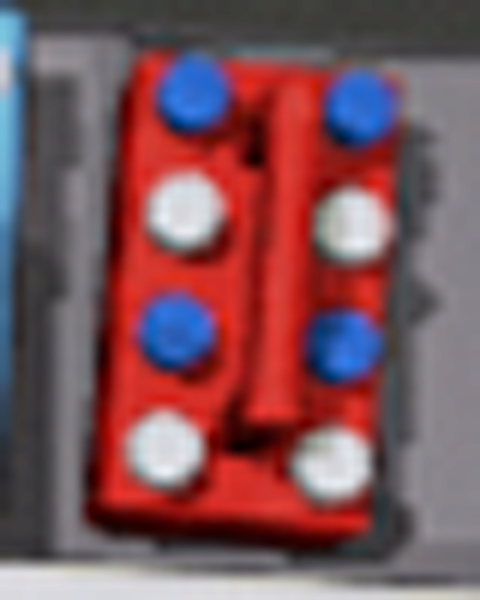

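```bash
python3 - <<'E'
from go import *
c=vision.capture("top")
f=lambda l:[(325+x/12-.5+.04,145+y/12-.46) for x,y in l]
H=plane(c,f([(293,85),(275,415)]),.142);print("handle",H.round(4),H.mean(0))
d=H[0]-H[1];print(np.arctan2(d[1],d[0]))
K=plane(c,f([(193,95),(360,105),(185,212),(352,226),(176,332),(343,345),(166,450),(333,463)]),.102);print(K.round(4),K.mean(0))
d=K[0]+K[1]-K[6]-K[7];print(np.arctan2(d[1],d[0]))
d=K[::2].sum(0)-K[1::2].sum(0);print(np.arctan2(d[1],d[0])-np.pi/2)
B=plane(c,f([(138,55),(400,75),(372,520),(100,505)]),.08);print("block",B.round(4),B.mean(0))
E
python3 go.py .6 -.15 .3947 3.08
```

```text
handle [[ 0.6224 -0.1559  0.142 ]
 [ 0.5474 -0.1513  0.142 ]] [ 0.58490974 -0.15359146  0.142     ]
-0.06048404364253398
[[ 0.6277 -0.1381  0.102 ]
 [ 0.6255 -0.177   0.102 ]
 [ 0.6001 -0.1361  0.102 ]
 [ 0.597  -0.1749  0.102 ]
 [ 0.572  -0.1338  0.102 ]
 [ 0.5691 -0.1726  0.102 ]
 [ 0.5444 -0.1314  0.102 ]
 [ 0.5415 -0.1701  0.102 ]] [ 0.58467055 -0.1542448   0.102     ]
-0.08104701619215961
-0.07074116915722262
block [[ 0.6414 -0.1277  0.08  ]
 [ 0.6369 -0.1899  0.08  ]
 [ 0.5308 -0.1824  0.08  ]
 [ 0.534  -0.1183  0.08  ]] [ 0.58578894 -0.15456758  0.08      ]
t 10.75 pos [ 0.3966 -0.1541  0.3942] yaw [ 3.141 -0.     3.082] F [ 0.2  0.3 -0.3] w 0.09198040992826155
rows frac x,y,z,roll: [-0.4056  0.0326 -0.001 ] 0.0008
```

```bash
python3 -m pendant '[[[-0.08,0.005,0.02,0.003],[-0.16,0.01,0.05,0.006],[-0.24,0.015,0.09,0.006],[-0.32,0.02,0.13,0.006],[-0.376,0.023,0.17,0.006]]]' 60; python3 - <<'E'
from h import *
for n in ("wrist",):
    s=readout.read_state();c=vision.capture(n);b=c["image"][:,:,::-1]
    cv2.imwrite(f"pics/{n}12.png",b)
E
python3 go.py .585 -.154 .179 3.07
```

```text
clock: 11.25
tool_pos: [0.5868, -0.1535, 0.3074]
tool_rot: [3.141, -0.0, 3.07]
wrist_force: [-0.1, -0.6, 0.3]
gripper_width: 0.0573
t 11.3 pos [ 0.5883 -0.1531  0.3026] yaw [ 3.139 -0.005  3.07 ] F [-2.1 -0.1 -2.5] w 0.0563959283391806
rows frac x,y,z,roll: [ 0.0054 -0.0029  0.2473] 0.0001
```

View pics/wrist12.png

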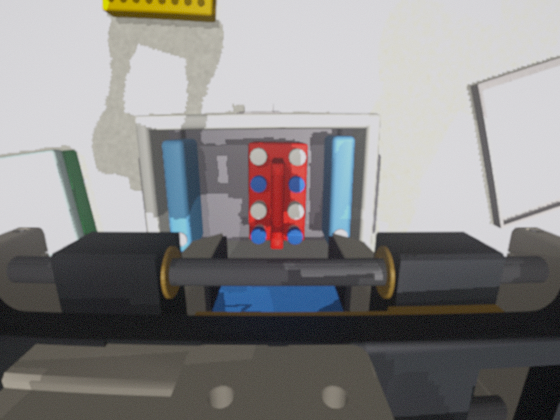

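The handle stands at about (278,200) in the wrist view, centred between the jaws and aligned with them. Descending.

```bash
python3 -m pendant '[[[0.002,-0.002,0.06,0],[0.004,-0.002,0.12,0],[0.004,-0.002,0.17,0],[0.004,-0.002,0.21,0],[0.004,-0.002,0.24,0]]]'; python3 -m pendant '[[[0,0,0.003,0],[0,0,0.003,0],[0,0,0.003,0],[0,0,0.003,0],[0,0,0.003,0]]]' 0 30; python3 -m pendant '[[[0,0,0,0],[0,0,0,0],[0,0,0,0],[0,0,0,0],[0,0,0,0]]]';python3 go.py .585 -.154 .179 3.07
```

```text
clock: 11.8
tool_pos: [0.5818, -0.1544, 0.1872]
tool_rot: [3.141, -0.002, 3.069]
wrist_force: [0.2, -0.5, 0.5]
gripper_width: 0.0549
clock: 12.3
tool_pos: [0.5821, -0.155, 0.1889]
tool_rot: [-3.141, 0.001, 3.069]
wrist_force: [-1.2, 0.4, 0.1]
gripper_width: 0.0198
clock: 12.8
tool_pos: [0.5819, -0.1548, 0.1884]
tool_rot: [3.141, 0.0, 3.069]
wrist_force: [-1.0, 2.3, 3.8]
gripper_width: 0.0116
t 12.8 pos [ 0.5819 -0.1548  0.1884] yaw [3.141 0.    3.069] F [-1.   2.3  3.8] w 0.011586860662354684
rows frac x,y,z,roll: [-0.006   0.002   0.0188] -0.0006
```

```bash
python3 -m pendant '[[[0,0,0,0],[0,0,0,0],[-0.004,0,0.005,0],[-0.004,0,0.011,0],[-0.004,0,0.016,0]]]' 40; python3 -m pendant '[[[0,0,0,0],[0,0,0,0],[0,0,0,0],[0,0,0,0],[0,0,0,0]]]' 0 35; python3 -m pendant '[[[0,0,0,0],[0,0,0,0],[0,0,-0.002,0],[0,0,-0.006,0],[0,0,-0.012,0]]]';python3 go.py .585 -.154 .179 3.07
```

```text
clock: 13.3
tool_pos: [0.5838, -0.1551, 0.1794]
tool_rot: [3.141, -0.0, 3.069]
wrist_force: [0.3, 0.4, 0.3]
gripper_width: 0.0362
clock: 13.8
tool_pos: [0.5838, -0.1549, 0.18]
tool_rot: [3.141, 0.0, 3.069]
wrist_force: [-0.4, 0.8, -0.6]
gripper_width: 0.0113
clock: 14.3
tool_pos: [0.5836, -0.155, 0.1857]
tool_rot: [3.141, -0.001, 3.069]
wrist_force: [-0.7, -0.3, -4.4]
gripper_width: 0.012
t 14.3 pos [ 0.5836 -0.155   0.1857] yaw [ 3.141e+00 -1.000e-03  3.069e+00] F [-0.7 -0.3 -4.4] w 0.012017569777811404
rows frac x,y,z,roll: [-0.0027  0.0022  0.0134] -0.0006
```

```bash
python3 -m pendant '[[[0,0,-0.03,0],[0,0,-0.07,0],[0,0,-0.12,0],[0,0,-0.17,0],[0,0,-0.22,0]]]'; python3 - <<'E'
from h import *
for n in ("wrist","scene"):
    s=readout.read_state();c=vision.capture(n);b=c["image"][:,:,::-1]
    if n=="scene": b=cv2.resize(b[100:280,130:330],None,fx=3,fy=3)
    cv2.imwrite(f"pics/{n}13.png",b)
c=vision.capture("top");b=c["image"][:,:,::-1]
cv2.imwrite("pics/tr.png",cv2.convertScaleAbs(cv2.resize(b[135:230,185:265],None,fx=6,fy=6,interpolation=cv2.INTER_CUBIC),alpha=1.8))
E
python3 go.py .55 .194 .295 3.07
```

```text
clock: 14.8
tool_pos: [0.5836, -0.155, 0.297]
tool_rot: [3.141, -0.0, 3.069]
wrist_force: [0.0, -1.1, -3.2]
gripper_width: 0.0119
t 14.95 pos [ 0.5843 -0.1553  0.2973] yaw [-3.141e+00  3.000e-03  3.069e+00] F [ 0.5 -0.  -3.6] w 0.01213573777946174
rows frac x,y,z,roll: [0.1192 0.6917 0.0035] -0.0006
```

View pics/scene13.png

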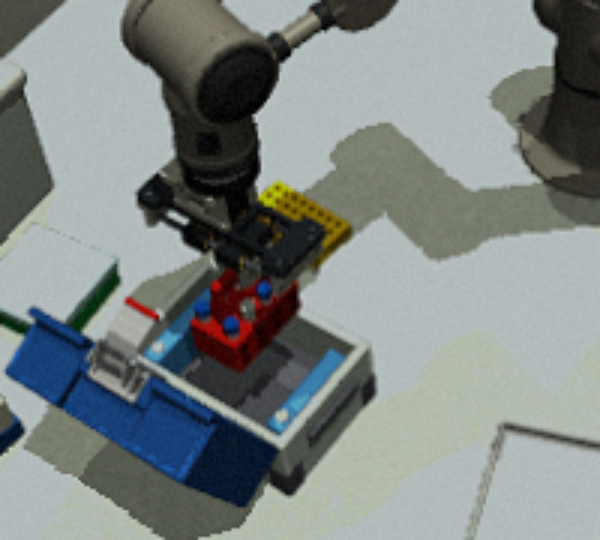

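View pics/wrist13.png

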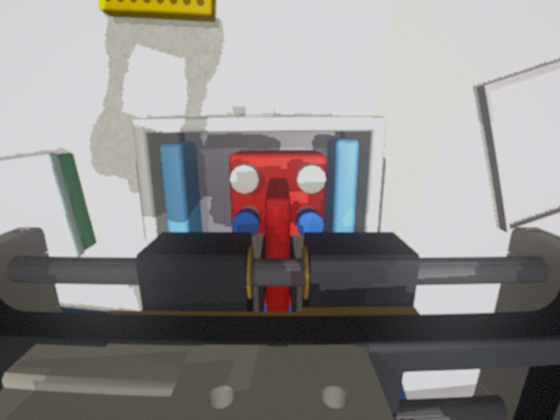

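View pics/tr.png

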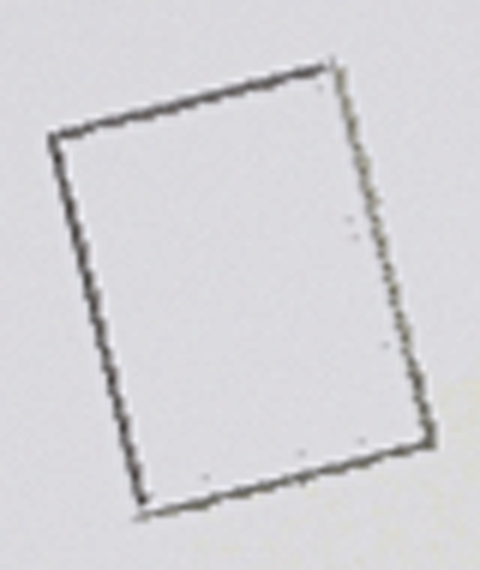

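The rack hangs level, clear of the rim. In the wrist view its caps are symmetric about the handle at (278,200). The tray corners agree with the earlier measurement, so I'll transfer now.

```bash
python3 -m pendant '[[[0.005,0.03,0,0],[0.015,0.09,0,-0.01],[0.03,0.165,0,-0.03],[0.043,0.245,0,-0.06],[0.057,0.325,0,-0.09]]]'; python3 go.py .55 .196 .295 3.398; python3 -c "
print()"
```

```text
clock: 15.45
tool_pos: [0.566, 0.0113, 0.2939]
tool_rot: [3.14, -0.003, -3.032]
wrist_force: [0.4, -0.1, -2.8]
gripper_width: 0.0119
t 15.45 pos [0.566  0.0113 0.2939] yaw [ 3.140e+00 -3.000e-03 -3.032e+00] F [ 0.4 -0.1 -2.8] w 0.011850591034907883
rows frac x,y,z,roll: [-0.0086  0.3707 -0.0017] -0.0735
```

```bash
python3 -m pendant '[[[-0.002,0.08,0,-0.02],[-0.004,0.16,0,-0.04],[-0.006,0.24,0,-0.06],[-0.007,0.3,0,-0.073],[-0.008,0.345,0,-0.073]]]'; python3 -m pendant '[[[0,0.01,0,0],[0,0.01,0.02,0],[0,0.01,0.05,0],[0,0.01,0.08,0],[0,0.01,0.11,0]]]'; python3 go.py .5505 .196 .156 3.398;python3 - <<'E'
from h import *
for n in ("wrist","scene"):
    s=readout.read_state();c=vision.capture(n);b=c["image"][:,:,::-1]
    if n=="scene": b=cv2.resize(b[180:330,240:390],None,fx=4,fy=4)
    cv2.imwrite(f"pics/{n}14.png",b)
E
```

```text
clock: 15.95
tool_pos: [0.551, 0.1838, 0.2939]
tool_rot: [3.141, -0.004, -2.886]
wrist_force: [0.3, 0.3, -3.3]
gripper_width: 0.0117
clock: 16.45
tool_pos: [0.551, 0.1845, 0.2389]
tool_rot: [-3.141, -0.002, -2.89]
wrist_force: [-0.7, -0.0, -4.1]
gripper_width: 0.0115
t 16.45 pos [0.551  0.1845 0.2389] yaw [-3.141e+00 -2.000e-03 -2.890e+00] F [-0.7 -0.  -4.1] w 0.011541956905057845
rows frac x,y,z,roll: [-0.0051  0.0225  0.1658] -0.0023
```

View pics/wrist14.png

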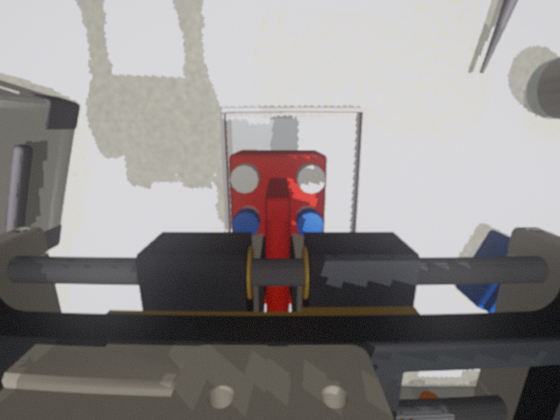

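View pics/scene14.png

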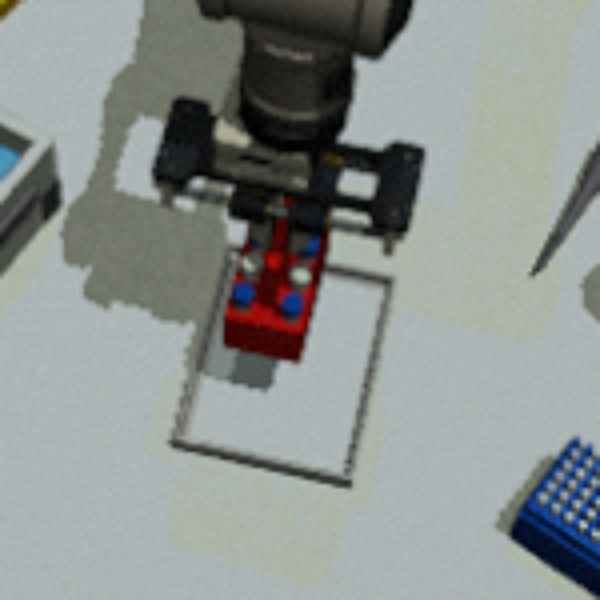

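The tray edges run at x = 226 to 358 in the wrist view, parallel to the rack but centred at 292 rather than 278. I'll shift about 11 mm along tool y and descend.

```bash
python3 -m pendant '[[[-0.002,0.01,0.02,0],[-0.005,0.022,0.05,0],[-0.005,0.022,0.09,0],[-0.005,0.022,0.125,0],[-0.005,0.022,0.152,0]]]'; python3 -m pendant '[[[0,0,0.001,0],[0,0,0.003,0],[0,0,0.005,0],[0,0,0.007,0],[0,0,0.009,0]]]'; python3 go.py .5505 .196 .154 3.398;python3 - <<'E'
from h import *
for n in ("wrist","scene"):
    s=readout.read_state();c=vision.capture(n);b=c["image"][:,:,::-1]
    if n=="scene": b=cv2.resize(b[180:330,240:390],None,fx=4,fy=4)
    cv2.imwrite(f"pics/{n}15.png",b)
E
```

```text
clock: 17.05
tool_pos: [0.551, 0.1971, 0.1639]
tool_rot: [3.142, -0.0, -2.889]
wrist_force: [-0.4, -0.2, -3.5]
gripper_width: 0.012
clock: 17.55
tool_pos: [0.5514, 0.1972, 0.1611]
tool_rot: [3.142, 0.001, -2.888]
wrist_force: [-0.9, 0.2, -3.8]
gripper_width: 0.0117
t 17.55 pos [0.5514 0.1972 0.1611] yaw [ 3.142e+00  1.000e-03 -2.888e+00] F [-0.9  0.2 -3.8] w 0.011747802936391813
rows frac x,y,z,roll: [ 0.0024 -0.0019  0.0142] -0.0016
```

View pics/wrist15.png

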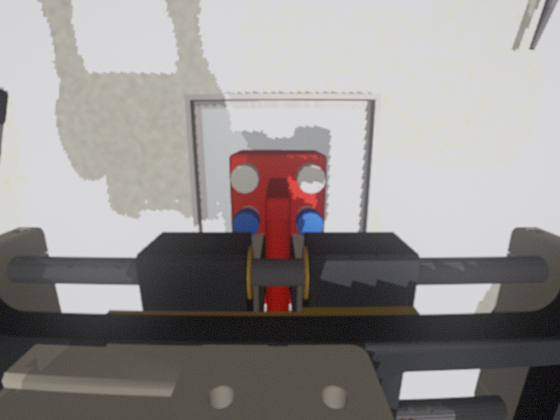

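View pics/scene15.png

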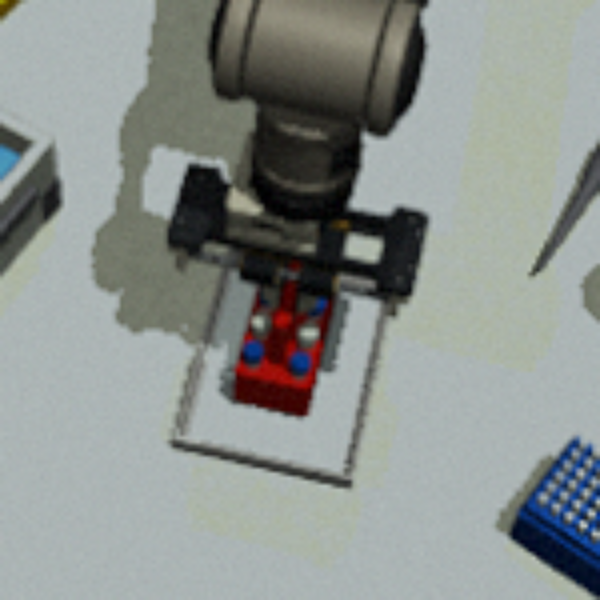

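The rack is centred in the tray, about 7 mm above the floor. I'll lower it gently and watch the force.

```bash
python3 -m pendant '[[[0,0,0.002,0],[0,0,0.004,0],[0,0,0.006,0],[0,0,0.008,0],[0,0,0.01,0]]]'; python3 -m pendant '[[[0,0,0.001,0],[0,0,0.002,0],[0,0,0.002,0],[0,0,0.002,0],[0,0,0.002,0]]]'
```

```text
clock: 18.15
tool_pos: [0.5512, 0.1972, 0.1554]
tool_rot: [3.142, 0.0, -2.888]
wrist_force: [0.1, -0.2, -3.8]
gripper_width: 0.0119
clock: 18.65
tool_pos: [0.5512, 0.1972, 0.1546]
tool_rot: [3.142, 0.0, -2.888]
wrist_force: [-0.2, 0.7, -3.5]
gripper_width: 0.0117
```

```bash
python3 -m pendant '[[[0,0,0.0005,0],[0,0,0.001,0],[0,0,0.0015,0],[0,0,0.002,0],[0,0,0.002,0]]]'; python3 -m pendant '[[[0,0,0.0005,0],[0,0,0.001,0],[0,0,0.0015,0],[0,0,0.002,0],[0,0,0.002,0]]]'
```

```text
clock: 19.15
tool_pos: [0.5511, 0.1973, 0.154]
tool_rot: [3.141, 0.0, -2.888]
wrist_force: [-3.1, -0.0, 2.5]
gripper_width: 0.0115
clock: 19.65
tool_pos: [0.5511, 0.1973, 0.154]
tool_rot: [3.141, 0.001, -2.888]
wrist_force: [-5.3, 0.5, 9.3]
gripper_width: 0.0119
```

It's down; the load has gone from -3.5 to +9 N. I'll ease off the last millimetre, then release.

```bash
python3 -m pendant '[[[0,0,-0.001,0],[0,0,-0.002,0],[0,0,-0.002,0],[0,0,-0.002,0],[0,0,-0.002,0]]]'; python3 -m pendant '[[[0,0,0,0],[0,0,0,0],[0,0,0,0],[0,0,0,0],[0,0,0,0]]]' 50;  python3 -m pendant '[[[0,0,-0.02,0],[0,0,-0.07,0],[0,0,-0.15,0],[0,0,-0.24,0],[0.0,0,-0.3,0]]]'; python3 -m pendant '[[[0.08,0,0,0],[0.16,0,0,0],[0.24,0,0,0],[0.3,0,0,0],[0.3,0,0,0]]]'; python3 - <<'E'
from h import *
for n in ("top","scene"):
    c=vision.capture(n);b=c["image"][:,:,::-1]
    cv2.imwrite(f"pics/{n}16.png",b)
    b=cv2.resize(b[180:330,240:390] if n=="scene" else b[135:235,180:280],None,fx=4 if n=="scene" else 6,fy=4 if n=="scene" else 6)
    cv2.imwrite(f"pics/{n}16z.png",b)
E
```

```text
clock: 20.15
tool_pos: [0.5511, 0.1973, 0.154]
tool_rot: [3.141, 0.0, -2.888]
wrist_force: [-3.9, 1.1, 5.7]
gripper_width: 0.0121
clock: 20.65
tool_pos: [0.5512, 0.1971, 0.1534]
tool_rot: [3.142, 0.0, -2.888]
wrist_force: [0.1, -0.4, -0.4]
gripper_width: 0.0448
clock: 21.15
tool_pos: [0.5516, 0.1973, 0.3078]
tool_rot: [-3.141, 0.005, -2.888]
wrist_force: [0.9, -0.0, 0.5]
gripper_width: 0.0458
clock: 21.65
tool_pos: [0.4029, 0.1591, 0.3046]
tool_rot: [3.141, -0.0, -2.888]
wrist_force: [0.4, 0.7, -0.5]
gripper_width: 0.0457
```

View pics/top16.png

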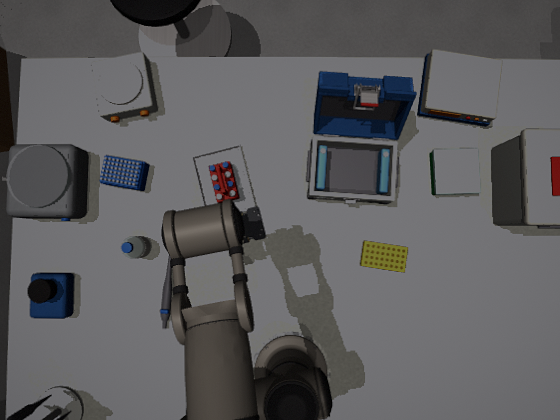

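View pics/top16z.png

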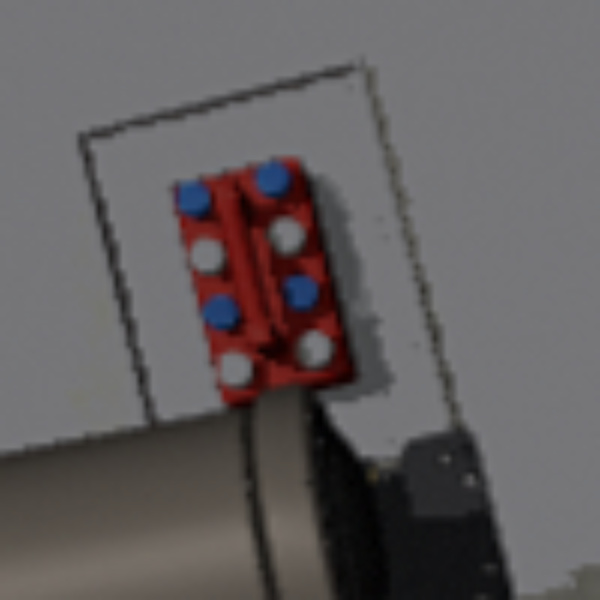

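View pics/scene16.png

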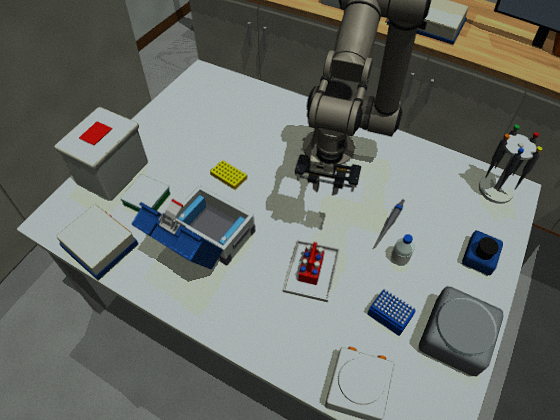

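View pics/scene16z.png

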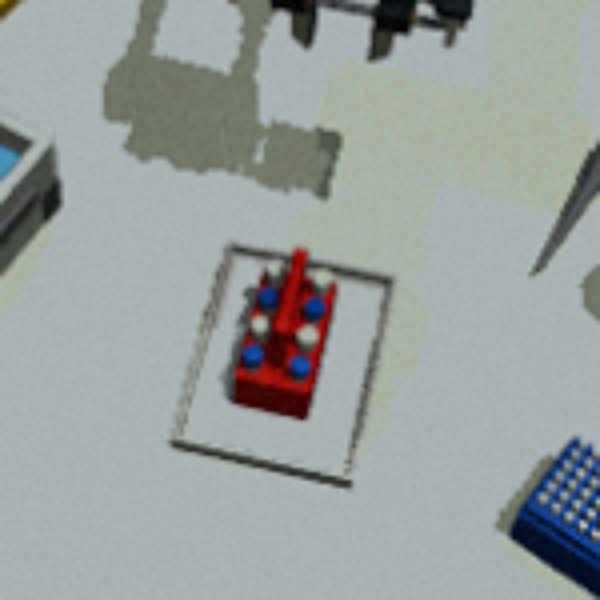

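The rack stands upright inside the tray walls, at about (312,263) in the scene view. The lid is open with its latch open, both bricks are in the carrier, the other items look unmoved, and the arm is clear of everything.

```bash
python3 -m pendant '[[[0,0,0,0],[0,0,0,0],[0,0,0,0],[0,0,0,0],[0,0,0,0]]]'; python3 -c "
from rig import order; print(order.job_done())"
```

```text
clock: 22.25
tool_pos: [0.4061, 0.1596, 0.3033]
tool_rot: [3.141, -0.0, -2.888]
wrist_force: [-0.5, 0.5, -0.5]
gripper_width: 0.0458
the job is handed in; nothing more can be done
None
```

The job is done and handed in at about 22 s of the 72 s allowed; no verdict came back.

**What I did:**
- **Latch:** I pulled the bar out with the closed fingers until it sprang open.
- **Lid:** I pushed the front face back along its arc to about 1.5 rad, with at most about 15 N in the readings between moves. It then fell back by itself and stayed open.
- **Rack:** My first grip sat too high on the handle, so I let go, went about 8 mm lower and gripped again. I then lifted the rack level, turned it to line up with the tray and lowered it slowly. I pressed about 9 N at touchdown, then eased off and released.

**Last checks:** The final top and scene pictures show:
- the rack upright inside the tray walls;
- the lid open with its latch open;
- both cold bricks still in the carrier;
- the other items apparently where they were, by eye.

The wrist force was near zero, with the arm clear of everything. No check failed. Two things I did not measure: the lid's final angle, and how flat the rack sits. Both are judged from the pictures, and the touchdown height matched the tray floor.

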